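Ready a portion scale: wake, preset, beaker on, tare

ROBOT

A 6-joint arm with a two-finger parallel gripper is mounted at the origin on the work surface. World frame = base frame: x ahead of the robot, y to its left, z up, the work surface at z = 0. Lengths are in m, angles in rad, forces in N, time in s.
With the tool pointing down it reaches from about 0.3 to 0.825 m from the base axis. Payload 5.4 kg.
Tool frame: the origin (TCP) lies on the centre line of the jaws, within the pads' length; the fingertips stand 11 mm ahead of it and the grasp point (between the pads) lies 8 mm behind it; z points along the fingers, y is the line along which they close (so a half turn about z gives the same grasp; the last joint's range is limited). The gripper opens to 92 mm and grips with 3 to 60 N. Pads are 20 mm wide; open, the fingers measure 128 mm over their backs; the gripper's body (75 mm by 189 mm) begins 69 mm behind the grasp point.
Start: joints at [0.963, 0.158, 1.597, -0, 1.386, -0.21], TCP at [0.223, 0.53, 0.226] pointing down, gripper open.
Joint ranges: [-2.91, 2.91], [-0.94, 2.29], [0.18, 2.7], [-1.29, 4.43], [0.17, 2.64], [-3, 3]. Speed limits (rad/s): [2.57, 2.57, 3.14, 3.14, 3.14, 3.14].

INTERFACE

Orientations are given as a unit quaternion [w, x, y, z].
In Python, from plant import status, imaging, workorder gives the robot as it stands.
- The arm moves only by the shell command python3 -m pendant 'ROWS' [OPENING] [FORCE]. ROWS is JSON, a list of rows, each an object of numbers: "x", "y", "z": the shift along the tool's x, y, z in cm; "yaw": the turn about the tool's z in degrees. In form: [{"x": .., "y": .., "z": .., "yaw": ..}, ...]. A call has 1 to 20 rows; each row shifts and turns the commanded pose from where the row before left it, along the tool's axes as they then stand; what a row does not reach is not made up. A row lasts 1/8 s, in which the tool goes at most 62.5 mm and 10.7 degrees, less where a joint would pass 70% of its speed; a pose out of reach is approached as far as the arm can. A call is refused whole if a number of a shift passes 6.25 or a number of a turn 10.7, either way. A call with a gripper value outside its range is refused whole. OPENING is the opening, from 0 (shut) to 1 (fully open), set as the call begins (- or left out, the last holds). The fingers move at their own pace and stop on an object; FORCE is the grip in N (left out, the last holds). Time passes only in rows, so rows that do not move let the fingers close. It gives the time, the measured TCP pose, the force, the opening and the grip force at its end, in the units of the state.
- status.sense(): the state, without advancing time (a new reading comes with each control period).
- imaging.get_image(name): name is "scene" or "side" or "wrist"; returns a dict with "color" (480x640x3 uint8, red, green, blue), "z_map" (480x640 float32, m along the optical axis (not along the pixel's ray), 0 where there is no reading), "fx", "fy", "cx", "cy" (pixels), "origin" and "attitude" of the camera in the world. Camera axes: x right, y down, z forward; pixel columns grow to the right and rows downward; lengths in m; the calibration is good to about 2 mm. A picture is of the moment at which its call begins.
- workorder.hand_in(): hands the job in; it is judged then, once.
The state is a dict: "clock": time; "joint_positions": joint angles; "joint_velocities": joint speeds; "joint_torque": joint torques, N m; "eef_pos": TCP position; "orientation": TCP orientation; "force": force on the tool from outside, world axes, zero at the start; "moment": the same for the moment, N m; "grip_width": opening from 0.0 (shut) to 1.0 (fully open); "grasp_force": force on a finger pad.
Only numpy, scipy, OpenCV 4.12 (cv2) and the standard library are available. Lean on these libraries where they do the work, as an engineer would, in place of code of your own. Each camera call takes 0.05 s, during which the arm holds its last target. There are 200 camera calls.

TASK

Get the portion scale ready for weighing into the empty metal beaker: wake it with the round key at the left end of its key row, then call up the portion preset with the right-hand one of the two square keys, then stand the beaker upright in the middle of the weighing pan and let go of it, and last of all tare it with the wide key at the right end (left and right as seen when facing the keys). Press one key at a time, fully home, and let it spring back before you go on; do not press the other square key. Set the beaker down rather than dropping it, and leave the jar, the squeeze bottle and the bowl where they stand.

Things in the scene. Friction and masses are not known exactly. Their poses are not given: they have to be found in the camera images.
- scale: bench scale, fixed, 260 mm wide (y), 300 mm deep (x); origin at the centre of its footprint. Its front is its own -x side and looks to the robot's left: a panel sloping 35 degrees from level, rising to +x from 28 to 97 mm above the bench, with a row of 4 keys 10 mm proud of it; facing it, from the left (+y): round at y=+92 mm, square +36, square -20, wide -88. Behind is the pan.
- pan_centre (a point): centre of the top face of the weighing pan, a flat steel plate 205 mm (x) by 250 mm (y) and 119 mm above the bench; z up, x and y as those of the scale; it does not give way
- on_key_top (a point): round key, 30 mm across, at the left end (facing the panel) of the row: wakes the scale. Origin: centre of its top face. z points straight out of the panel, 35 degrees from vertical: press along -z. y runs along the row to the left (facing the panel), x up the slope.
- preset_right_top (a point): square key, 28 by 28 mm, right-hand one of the two square keys: calls up the wanted preset. Origin: centre of its top face. z points straight out of the panel, 35 degrees from vertical: press along -z. y runs along the row to the left (facing the panel), x up the slope.
- preset_left_top (a point): square key, 28 by 28 mm, left-hand one of the two square keys: not to be pressed. Origin: centre of its top face. z points straight out of the panel, 35 degrees from vertical: press along -z. y runs along the row to the left (facing the panel), x up the slope.
- tare_key_top (a point): wide key, 52 mm along the row by 28 mm, at the right end: tares the scale. Origin: centre of its top face. z points straight out of the panel, 35 degrees from vertical: press along -z. y runs along the row to the left (facing the panel), x up the slope.
- on_key (a joint): round key: key travel in m: 0 up, 0.005 fully home; it springs back by itself (about 1.5 N to start moving, 5 N fully home) and counts as pressed beyond 0.0035 for a tenth of a second.
- preset_right (a joint): right-hand square key: key travel in m: 0 up, 0.005 fully home; it springs back by itself (about 1.5 N to start moving, 5 N fully home) and counts as pressed beyond 0.0035 for a tenth of a second.
- preset_left (a joint): left-hand square key: key travel in m: 0 up, 0.005 fully home; it springs back by itself (about 1.5 N to start moving, 5 N fully home) and counts as pressed beyond 0.0035 for a tenth of a second.
- tare_key (a joint): wide key: key travel in m: 0 up, 0.005 fully home; it springs back by itself (about 1.5 N to start moving, 5 N fully home) and counts as pressed beyond 0.0035 for a tenth of a second.
- beaker_mid (a point): centre (half-way up, on the axis) of the open metal beaker: plain round, 62 mm across (65 mm over the rim bead), 100 mm high, wall 3 mm, 110 to 220 g, standing on the bench to one side of the scale; z is its axis, mouth up. It can be gripped across its outside from above in any direction.
- jar_mid (a point): centre of a closed glass jar, 72 mm across, 115 mm high, with a black lid and a paper label; stands on the other side of the scale from the beaker; not to be moved
- squeezer_mid (a point): point on the axis, 70 mm above the foot, of a white squeeze bottle, 60 mm across, 190 mm high with its pointed spout; not to be moved
- bowl_mid (a point): point on the axis, 30 mm above the foot, of a white bowl, 130 mm across, 60 mm high; not to be moved

How it is judged:
On the way, in this order (a step that is already met when the one before it is completed fails the run):
1. The round key is pressed home (value of joint on_key above 0.0035 m), for 0.1 s.
2. The round key has sprung back and the right-hand square key is pressed home (value of joint preset_right above 0.0035 m and value of joint on_key below 0.0012 m), for 0.1 s.
3. The keys are up and the beaker stands upright in the middle of the pan, let go of (horizontal distance between beaker_mid and pan_centre below 0.05 m and z of beaker_mid in the frame of pan_centre between 0.043 and 0.057 m and angle between beaker_mid's own z axis and vertical below 0.1 rad and contact force between each of the arm, the fingers and beaker below 0.05 N and value of joint each of on_key, preset_left, preset_right, tare_key below 0.0012 m and linear speed of beaker below 0.03 m/s), for 0.3 s.
4. With the beaker standing on the pan, the wide key is pressed home (value of joint tare_key above 0.0035 m and horizontal distance between beaker_mid and pan_centre below 0.05 m and z of beaker_mid in the frame of pan_centre between 0.043 and 0.057 m and angle between beaker_mid's own z axis and vertical below 0.1 rad and contact force between each of the arm, the fingers and beaker below 0.05 N), for 0.1 s.
At the end, for the whole second after the job is handed in: The beaker stands upright (within 0.1 rad) and still on the weighing pan, its axis within 50 mm of the pan's centre, touched by nothing of the robot; all four keys are up (within 1.2 mm); the jar, the squeeze bottle and the bowl are within 30 mm of where they stood (horizontal distance between beaker_mid and pan_centre below 0.05 m and z of beaker_mid in the frame of pan_centre between 0.043 and 0.057 m and angle between beaker_mid's own z axis and vertical below 0.1 rad and contact force between each of the arm, the fingers and beaker below 0.05 N and value of joint each of on_key, preset_left, preset_right, tare_key below 0.0012 m and linear speed of beaker below 0.02 m/s and distance of each of jar_mid, squeezer_mid, bowl_mid from where it was at the start of the episode below 0.03 m).
It fails at once if The left-hand square key is pressed (beyond 3 mm) (value of joint preset_left above 0.003 m).
It fails at once if Two keys are down (beyond 2.5 mm) at the same time (value of joint each of on_key, preset_left above 0.0025 m or value of joint each of on_key, preset_right above 0.0025 m or value of joint each of on_key, tare_key above 0.0025 m or value of joint each of preset_left, preset_right above 0.0025 m or value of joint each of preset_left, tare_key above 0.0025 m or value of joint each of preset_right, tare_key above 0.0025 m).
It fails at once if The beaker is dropped or knocked: it moves faster than 0.5 m/s while nothing of the robot touches it (contact force between each of the arm, the fingers and beaker below 0.05 N and linear speed of beaker above 0.5 m/s).
It fails at once if The jar, the squeeze bottle or the bowl is shifted by more than 30 mm (distance of any of jar_mid, squeezer_mid, bowl_mid from where it was at the start of the episode above 0.03 m).
It also fails if it takes over 69 s, if anything falls off the work surface, if the arm or the gripper's body presses on something with over 40 N, if the wrist force passes 120 N, or if a joint passes its speed limit or range.

## Working session

There is one attempt and no reset: what is moved stays moved. The work goes in short steps, Python scripts to look and compute and a shell command to move; the robot and the scene stay as the last step left them, time stands still between calls to the robot, and variables do not carry over. Pictures are saved under pics/ and viewed, at most 10 in all, crops included, and the job is handed in when it is done.

```bash
mkdir -p pics; cat > h.py <<'E'
import numpy as np, cv2
from plant import status, imaging
from scipy.spatial.transform import Rotation as R
def rot(a):
    a=np.array(a,float)
    return a if a.shape==(3,3) else R.from_quat(a,scalar_first=True).as_matrix()
def cloud(im):
    v,u=np.mgrid[:480,:640]; z=im["z_map"]
    p=np.stack([(u-im["cx"])/im["fx"]*z,(v-im["cy"])/im["fy"]*z,z],-1)
    return p@rot(im["attitude"]).T+np.array(im["origin"])
def save(n,c): cv2.imwrite("pics/"+n+".png",c[:,:,::-1])
E
python3 - <<'E'
from h import *
for n in ["scene","side"]:
    im=imaging.get_image(n); save(n+"0",im["color"]); np.save(n+"0.npy",cloud(im)); np.save(n+"0c.npy",im["color"])
    print(n,im["origin"],im["attitude"],im["fx"])
s=status.sense(); print(s["clock"],s["eef_pos"],s["orientation"],s["grip_width"])
E
```

```text
scene [ 1.140991   -0.17506093  0.80440401] [-0.27866911  0.75837562  0.55212892 -0.20582422] 480.59749505094254
side [ 0.10161381 -0.54140425  0.79214795] [-0.3643226   0.87038684 -0.30367603  0.13219935] 451.348203754969
0.1 [0.22245025 0.52963057 0.22470019] [-3.33218830e-04  1.97570950e-01  9.80288212e-01 -7.94103049e-04] 1.0007002660206255
```

View pics/scene0.png

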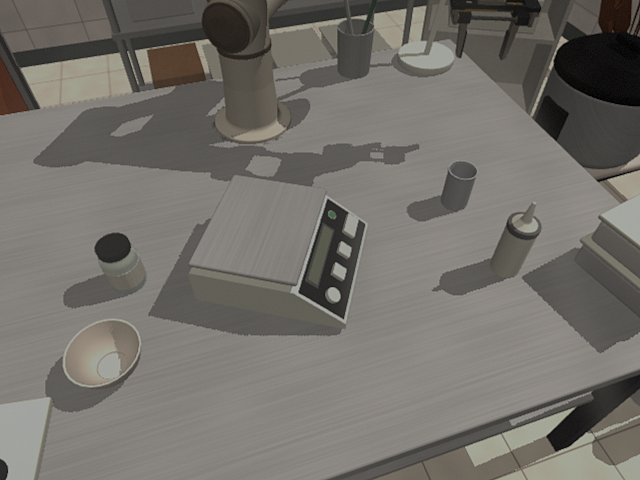

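View pics/side0.png

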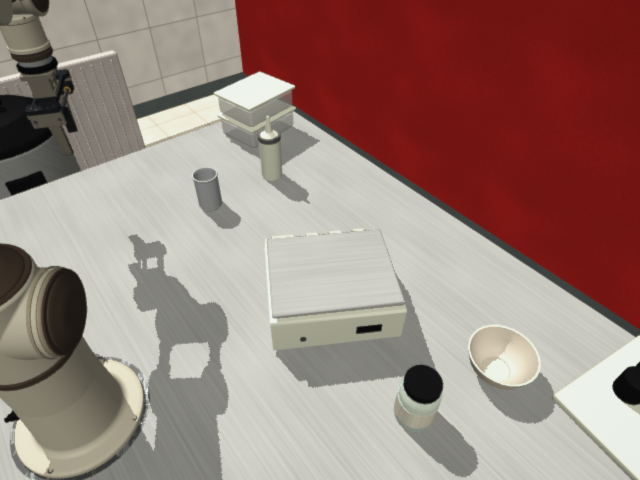

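The scene view shows the round key at (333,295), left square (339,271), right square (344,249), wide key (350,223), the beaker at (459,185), jar (120,262), bottle (516,243) and bowl (102,353). The side view shows the beaker at (207,190) and the pan around (333,272).

```bash
python3 - <<'E'
from h import *
P=np.load("scene0.npy"); C=np.load("scene0c.npy")
for n,(u,v) in dict(round=(333,295),sqL=(339,271),sqR=(344,249),wide=(350,223)).items():
    g=C[v-18:v+19,u-14:u+15].min(2); m=(g>150).astype(np.uint8)
    k,l,st,ce=cv2.connectedComponentsWithStats(m,connectivity=4); i=l[18,14]
    w=(l==i); q=P[v-18:v+19,u-14:u+15][w]
    print(n,i,ce[i]+[u-14,v-18],st[i],np.median(q,0).round(4),q.mean(0).round(4), C[v,u])
# pan top
for nm in ["scene","side"]:
    Q=np.load(nm+"0.npy").reshape(-1,3)
    m=(abs(Q[:,2]-.119)<.004)&(Q[:,0]>.3)&(Q[:,0]<.8)&(abs(Q[:,1])<.3)
    r=cv2.minAreaRect(Q[m][:,:2].astype(np.float32)*1000); print(nm,"pan",m.sum(),r,Q[m][:,2].mean())
    # beaker rim
    b=(Q[:,2]>.094)&(Q[:,2]<.106)&(Q[:,0]>.2)&(Q[:,0]<.75)&(Q[:,1]>.15)&(Q[:,1]<.5)
    for lo,hi in[(.094,.106)]:
        print("beaker rim",b.sum(),Q[b].min(0).round(3),Q[b].max(0).round(3),cv2.minEnclosingCircle(Q[b][:,:2].astype(np.float32)*1000) if b.sum() else 0)
    o=(Q[:,2]>.02)&(Q[:,2]<.25)&(Q[:,0]>.2)&(Q[:,0]<.95)&(abs(Q[:,1])<.6)
    g=np.zeros((60,80),np.uint8); ij=((Q[o][:,:2]-[.2,-.6])/.02).astype(int); np.add.at(g,(ij[:,1].clip(0,59),ij[:,0].clip(0,79)),1)
    k,l,st,ce=cv2.connectedComponentsWithStats((g>0).astype(np.uint8)); print((ce*.02+[.21,-.59]).round(3).tolist(),st[:,4])
E
```

```text
round 2 [333.5042735  293.94871795] [  9  11  12  13 117] [0.668  0.0061 0.0613] [0.6678 0.0059 0.0612] [161 164 156]
sqL 2 [339.48623853 270.5412844 ] [  9  10  12  16 109] [0.6205 0.034  0.0615] [0.6295 0.0307 0.0751] [159 161 153]
sqR 2 [344.75268817 248.78494624] [10 11 11 14 93] [0.5721 0.0624 0.0618] [0.5719 0.0629 0.0614] [159 161 154]
wide 8 [351.02439024 224.51829268] [  9  10  13  21 164] [0.5139 0.0975 0.0614] [0.5214 0.0947 0.0704] [159 162 153]
scene pan 10047 ((504.0726623535156, -87.30587768554688), (204.69024658203125, 253.1787872314453), 59.132259368896484) 0.118658560642298
beaker rim 329 [0.434 0.343 0.094] [0.704 0.409 0.106] ((569.1128540039062, 378.54986572265625), 135.3196258544922)
[[1.036, 0.005], [0.743, -0.547], [0.647, -0.411], [0.471, -0.368], [0.531, -0.05], [0.467, 0.379], [0.678, 0.378], [0.21, 0.48], [0.747, 0.552], [0.243, 0.577]] [4431   27   36   20  227   13   13    2   28    3]
side pan 9507 ((502.8184509277344, -87.11624145507812), (206.69363403320312, 249.47384643554688), 58.90608596801758) 0.11829010144971394
beaker rim 214 [0.434 0.343 0.094] [0.697 0.41  0.106] ((565.3182373046875, 371.65924072265625), 131.8172607421875)
[[1.034, 0.004], [0.77, -0.556], [0.65, -0.41], [0.462, -0.368], [0.508, -0.065], [0.71, 0.01], [0.461, 0.379], [0.676, 0.38], [0.21, 0.48], [0.78, 0.564], [0.24, 0.58]] [4436   42   36   17  193    1   14   14    2   41    4]
```

```bash
cat > to.py <<'E'
import sys; from h import *
s=status.sense(); p=np.array(s["eef_pos"]); M=rot(s["orientation"])
print("t",round(s["clock"],2),"p",p.round(4),"yaw_y",np.degrees(np.arctan2(M[1,1],M[0,1])).round(2),"tilt",M[2,2].round(4),"F",np.round(s["force"],1),"g",round(s["grip_width"],3),round(s["grasp_force"],1))
for a in sys.argv[1:]:
    d=np.array(eval(a))-p; print(a,"tool cm",(M.T@d*100).round(2))
E
python3 -m pendant '[{"yaw":9.8},{"yaw":9.8},{"yaw":9.8},{"yaw":9.8},{"yaw":9.8},{"yaw":9.8},{"yaw":9.8},{"yaw":9.8},{"yaw":9.8},{"yaw":9.8},{}]' 0
python3 to.py '.684,.035,.22' '.684,.035,.105'
python3 - <<'E'
from h import *
for nm in ["scene","side"]:
    Q=np.load(nm+"0.npy").reshape(-1,3)
    b=(Q[:,2]>.03)&(Q[:,2]<.106)&(np.hypot(Q[:,0]-.467,Q[:,1]-.378)<.06)
    print(nm,b.sum(),np.array(cv2.minEnclosingCircle(Q[b][:,:2].astype(np.float32)*1000)[0]),cv2.minEnclosingCircle(Q[b][:,:2].astype(np.float32)*1000)[1],Q[b][:,2].max())
E
```

```text
t 0.1 p [0.2225 0.5296 0.2247] yaw_y 67.21 tilt -1.0 F [-0.9 -0.2 -0.1] g 1.001 0.0
.684,.035,.22 tool cm [-61.71 -27.72   0.5 ]
.684,.035,.105 tool cm [-61.72 -27.7   12.  ]
scene 1089 [467.2383728  376.50436401] 34.892913818359375 0.10328884362006541
side 802 [466.23706055 376.26318359] 34.85758972167969 0.10276832458720098schema error: expected keys x, y, z, yaw
```

Beaker at (0.467, 0.376), radius 34 mm at the rim: consistent with the given size. Every row needs all keys.

```bash
python3 -m pendant '[{"x":0,"y":0,"z":0,"yaw":9.8},{"x":0,"y":0,"z":0,"yaw":9.8},{"x":0,"y":0,"z":0,"yaw":9.8},{"x":0,"y":0,"z":0,"yaw":9.8},{"x":0,"y":0,"z":0,"yaw":9.8},{"x":0,"y":0,"z":0,"yaw":9.8},{"x":0,"y":0,"z":0,"yaw":9.8},{"x":0,"y":0,"z":0,"yaw":9.8},{"x":0,"y":0,"z":0,"yaw":9.8},{"x":0,"y":0,"z":0,"yaw":9.8},{"x":0,"y":0,"z":0,"yaw":0}]' 0
python3 to.py '.684,.035,.22' '.684,.035,.105'
```

```text
clock: 1.48
eef_pos: [0.2226, 0.5298, 0.2251]
orientation: [0.0, 0.869, 0.495, -0.0]
force: [-0.1, -0.3, -0.5]
grip_width: 0.003
grasp_force: 0.0
t 1.48 p [0.2226 0.5298 0.2251] yaw_y -30.69 tilt -1.0 F [-0.1 -0.3 -0.5] g 0.003 0.0
.684,.035,.22 tool cm [-19.01  64.93   0.52]
.684,.035,.105 tool cm [-18.99  64.93  12.02]
```

```bash
python3 -m pendant '[{"x":-1.3,"y":4.5,"z":0,"yaw":0},{"x":-1.3,"y":4.5,"z":0,"yaw":0},{"x":-1.3,"y":4.5,"z":0,"yaw":0},{"x":-1.3,"y":4.5,"z":0,"yaw":0},{"x":-1.3,"y":4.5,"z":0,"yaw":0},{"x":-1.3,"y":4.5,"z":0,"yaw":0},{"x":-1.3,"y":4.5,"z":0,"yaw":0},{"x":-1.3,"y":4.5,"z":0,"yaw":0},{"x":-1.3,"y":4.5,"z":0,"yaw":0},{"x":-1.3,"y":4.5,"z":0,"yaw":0},{"x":-1.3,"y":4.5,"z":0,"yaw":0},{"x":-1.3,"y":4.5,"z":0,"yaw":0},{"x":-1.3,"y":4.5,"z":1,"yaw":0},{"x":-1.3,"y":4.5,"z":2,"yaw":0},{"x":-0.8,"y":1.9,"z":4,"yaw":0},{"x":0,"y":0,"z":4,"yaw":0},{"x":0,"y":0,"z":0,"yaw":0},{"x":0,"y":0,"z":0,"yaw":0}]'
python3 to.py '.684,.035,.105' '.672,.015,.072'
python3 - <<'E'
from h import *
w=imaging.get_image("wrist")["color"]; s=imaging.get_image("scene")["color"][130:370,240:440]
save("w1",np.hstack([cv2.resize(w,(400,300)),cv2.resize(s,(400,480))[:300]*0+cv2.resize(s,(400,300))]))
E
```

```text
clock: 3.72
eef_pos: [0.6838, 0.0348, 0.1174]
orientation: [0.001, 0.869, 0.495, 0.001]
force: [0.6, -0.3, 1.1]
grip_width: 0.004
grasp_force: 0.0
t 3.73 p [0.6838 0.0348 0.1174] yaw_y -30.69 tilt -1.0 F [ 0.6 -0.3  1.1] g 0.004 0.0
.684,.035,.105 tool cm [0.02 0.   1.24]
.672,.015,.072 tool cm [-2.31 -0.01  4.54]
```

View pics/w1.png

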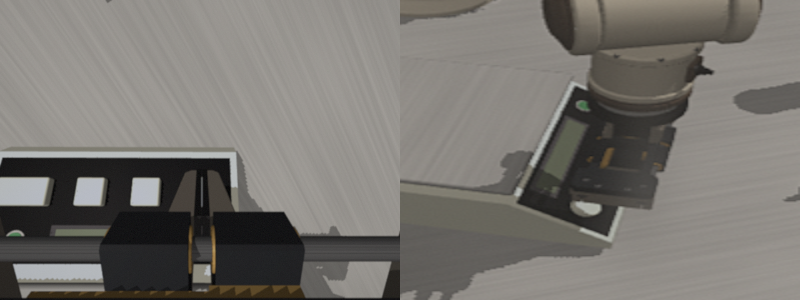

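The composite shows the closed fingertips above the round key at the row's end (wrist half about (200,180); key row to the left at y≈190). Moving in along the key's normal.

```bash
python3 -m pendant '[{"x":0,"y":0,"z":1.2,"yaw":0},{"x":-0.9,"y":0,"z":1.3,"yaw":0},{"x":-0.7,"y":0,"z":1.0,"yaw":0},{"x":-0.23,"y":0,"z":0.33,"yaw":0},{"x":-0.23,"y":0,"z":0.33,"yaw":0},{"x":0,"y":0,"z":0,"yaw":0},{"x":0,"y":0,"z":0,"yaw":0}]'; python3 to.py '.672,.015,.072'
```

```text
clock: 4.7
eef_pos: [0.6728, 0.017, 0.0744]
orientation: [0.0, 0.869, 0.494, 0.0]
force: [-0.0, -0.3, 0.1]
grip_width: 0.005
grasp_force: 0.0
t 4.7 p [0.6728 0.017  0.0744] yaw_y -30.78 tilt -1.0 F [-0.  -0.3  0.1] g 0.005 0.0
.672,.015,.072 tool cm [-0.22  0.03  0.24]
```

```bash
python3 -m pendant '[{"x":-0.17,"y":0,"z":0.25,"yaw":0},{"x":-0.11,"y":0,"z":0.16,"yaw":0},{"x":-0.11,"y":0,"z":0.16,"yaw":0},{"x":0,"y":0,"z":0,"yaw":0},{"x":0,"y":0,"z":0,"yaw":0}]'; python3 to.py '.672,.015,.072'
```

```text
clock: 5.32
eef_pos: [0.671, 0.0137, 0.0689]
orientation: [0.0, 0.869, 0.494, 0.001]
force: [1.3, 1.6, 4.3]
grip_width: 0.005
grasp_force: 2.2
t 5.33 p [0.671  0.0137 0.0689] yaw_y -30.79 tilt -1.0 F [1.3 1.6 4.3] g 0.005 2.2
.672,.015,.072 tool cm [ 0.16  0.02 -0.31]
```

```bash
python3 -m pendant '[{"x":-0.11,"y":0,"z":0.16,"yaw":0},{"x":0,"y":0,"z":0,"yaw":0},{"x":0,"y":0,"z":0,"yaw":0}]'; python3 to.py
```

```text
clock: 5.7
eef_pos: [0.6709, 0.0132, 0.0681]
orientation: [0.0, 0.869, 0.494, 0.001]
force: [-0.8, 3.6, 8.1]
grip_width: 0.006
grasp_force: 4.3
t 5.7 p [0.6709 0.0132 0.0681] yaw_y -30.79 tilt -1.0 F [-0.8  3.6  8.1] g 0.006 4.3
```

Force past 5 N: home. Retreat, then to the right square key.

```bash
python3 -m pendant '[{"x":0.5,"y":0,"z":-0.7,"yaw":0},{"x":1.2,"y":0,"z":-1.7,"yaw":0},{"x":1.1,"y":0,"z":-1.6,"yaw":0},{"x":0,"y":-2.8,"z":0,"yaw":0},{"x":0,"y":-2.8,"z":0,"yaw":0},{"x":0,"y":-2.8,"z":0,"yaw":0},{"x":0,"y":-2.8,"z":0,"yaw":0},{"x":0,"y":0,"z":0,"yaw":0},{"x":0,"y":0,"z":0,"yaw":0}]'; python3 to.py .576,.0722,.072 .467,.376,.062
python3 - <<'E'
from h import *
save("w2",imaging.get_image("wrist")["color"])
E
```

```text
clock: 6.82
eef_pos: [0.5891, 0.0938, 0.1074]
orientation: [0.001, 0.869, 0.494, 0.001]
force: [1.2, -0.8, -0.6]
grip_width: 0.008
grasp_force: 0.0
t 6.83 p [0.5891 0.0938 0.1074] yaw_y -30.78 tilt -1.0 F [ 1.2 -0.8 -0.6] g 0.008 0.0
.576,.0722,.072 tool cm [-2.53 -0.02  3.54]
.467,.376,.062 tool cm [ 17.99 -24.94   4.51]
```

View pics/w2.png

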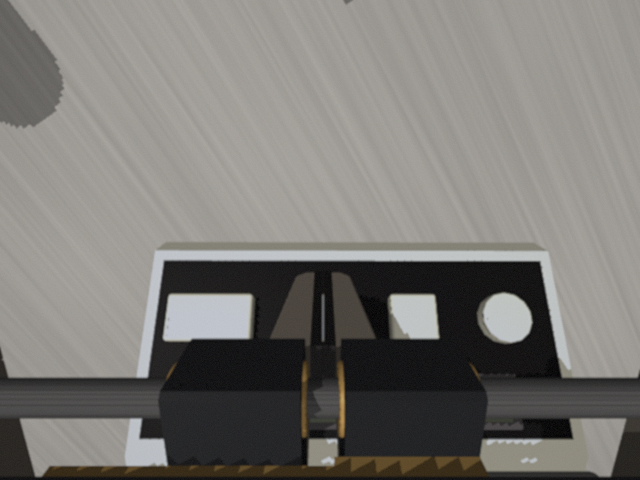

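The fingertips (322,275–330) cover the right square key; the wide key at (208,317), left square at (413,316) and round at (505,317) are clear. Pressing.

```bash
python3 -m pendant '[{"x":-1.3,"y":0,"z":1.8,"yaw":0},{"x":-0.8,"y":0,"z":1.2,"yaw":0},{"x":-0.2,"y":0,"z":0.28,"yaw":0},{"x":-0.2,"y":0,"z":0.28,"yaw":0},{"x":-0.2,"y":0,"z":0.28,"yaw":0},{"x":0,"y":0,"z":0,"yaw":0},{"x":0,"y":0,"z":0,"yaw":0}]'; python3 to.py .576,.0722,.072
```

```text
clock: 7.75
eef_pos: [0.5747, 0.0712, 0.069]
orientation: [0.0, 0.869, 0.494, 0.001]
force: [-0.7, 3.1, 3.1]
grip_width: 0.003
grasp_force: 2.2
t 7.75 p [0.5747 0.0712 0.069 ] yaw_y -30.78 tilt -1.0 F [-0.7  3.1  3.1] g 0.003 2.2
.576,.0722,.072 tool cm [ 0.15  0.06 -0.3 ]
```

```bash
python3 -m pendant '[{"x":-0.12,"y":0,"z":0.2,"yaw":0},{"x":-0.06,"y":0,"z":0.1,"yaw":0},{"x":0,"y":0,"z":0,"yaw":0},{"x":0,"y":0,"z":0,"yaw":0}]'; python3 to.py .467,.376,.22
```

```text
clock: 8.25
eef_pos: [0.5746, 0.0706, 0.0678]
orientation: [-0.0, 0.869, 0.494, 0.002]
force: [-3.0, 7.0, 15.2]
grip_width: 0.003
grasp_force: 7.5
t 8.25 p [0.5746 0.0706 0.0678] yaw_y -30.79 tilt -1.0 F [-3.   7.  15.2] g 0.003 7.5
.467,.376,.22 tool cm [ 20.78 -24.86 -15.19]
```

Home at ~15 N. Retreat, go above the beaker with the gripper opening.

```bash
python3 -m pendant '[{"x":0.6,"y":0,"z":-0.9,"yaw":0},{"x":1.2,"y":0,"z":-1.7,"yaw":0},{"x":1.2,"y":0,"z":-4,"yaw":0},{"x":2,"y":-2.5,"z":-4.5,"yaw":0},{"x":3,"y":-4,"z":-4.1,"yaw":0},{"x":4,"y":-4.5,"z":0,"yaw":0},{"x":4,"y":-4.5,"z":0,"yaw":0},{"x":3,"y":-4.5,"z":0,"yaw":0},{"x":1.8,"y":-4.5,"z":0,"yaw":0},{"x":0,"y":-0.4,"z":0,"yaw":0},{"x":0,"y":0,"z":0,"yaw":0},{"x":0,"y":0,"z":0,"yaw":0}]'
python3 -m pendant '[{"x":0,"y":0,"z":0,"yaw":0},{"x":0,"y":0,"z":0,"yaw":0},{"x":0,"y":0,"z":0,"yaw":0},{"x":0,"y":0,"z":0,"yaw":0}]' 1 20
python3 to.py .467,.376,.125 .467,.376,.062
python3 - <<'E'
from h import *
im=imaging.get_image("wrist"); save("w3",im["color"])
Q=cloud(im).reshape(-1,3); b=(Q[:,2]>.09)&(Q[:,2]<.106)&(np.hypot(Q[:,0]-.467,Q[:,1]-.376)<.05)
print(b.sum(),cv2.minEnclosingCircle(Q[b][:,:2].astype(np.float32)*1000) if b.sum() else 0)
E
```

```text
clock: 9.75
eef_pos: [0.4674, 0.3729, 0.2161]
orientation: [0.0, 0.87, 0.493, 0.0]
force: [-0.4, -0.6, -0.4]
grip_width: 0.004
grasp_force: 0.0
clock: 10.25
eef_pos: [0.4666, 0.3738, 0.2159]
orientation: [-0.0, 0.869, 0.494, 0.0]
force: [-1.6, -0.1, -0.2]
grip_width: 0.414
grasp_force: 0.0
t 10.25 p [0.4666 0.3738 0.2159] yaw_y -30.8 tilt -1.0 F [-1.6 -0.1 -0.2] g 0.414 0.0
.467,.376,.125 tool cm [ 0.21 -0.08  9.09]
.467,.376,.062 tool cm [ 0.21 -0.08 15.39]
1752 ((467.58154296875, 377.79705810546875), 32.50435256958008)
```

View pics/w3.png

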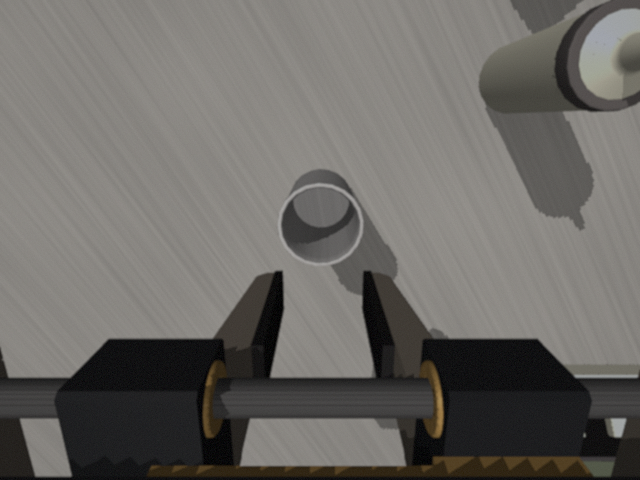

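The beaker's rim circle is at (320,223), centred between the opening jaws; centre measured (0.4676, 0.3778), radius 32.5 mm. Descending.

```bash
python3 -m pendant '[{"x":0.35,"y":-0.1,"z":0,"yaw":0},{"x":0,"y":0,"z":0,"yaw":0},{"x":0,"y":0,"z":0,"yaw":0},{"x":0,"y":0,"z":0,"yaw":0},{"x":0,"y":0,"z":2.5,"yaw":0},{"x":0,"y":0,"z":2.5,"yaw":0},{"x":0,"y":0,"z":2.5,"yaw":0},{"x":0,"y":0,"z":2.5,"yaw":0},{"x":0,"y":0,"z":2.5,"yaw":0},{"x":0,"y":0,"z":2.4,"yaw":0},{"x":0,"y":0,"z":0,"yaw":0},{"x":0,"y":0,"z":0,"yaw":0}]' 1 20
python3 -m pendant '[{"x":0,"y":0,"z":0,"yaw":0},{"x":0,"y":0,"z":0,"yaw":0},{"x":0,"y":0,"z":0,"yaw":0},{"x":0,"y":0,"z":0,"yaw":0},{"x":0,"y":0,"z":0,"yaw":0},{"x":0,"y":0,"z":0,"yaw":0}]' 0 20
python3 to.py
```

```text
clock: 11.8
eef_pos: [0.4681, 0.3777, 0.068]
orientation: [0.0, 0.869, 0.494, 0.001]
force: [-0.4, 0.4, -0.0]
grip_width: 0.996
grasp_force: 0.0
clock: 12.55
eef_pos: [0.4675, 0.3777, 0.0674]
orientation: [-0.0, 0.869, 0.494, 0.0]
force: [-2.2, 1.9, 4.9]
grip_width: 0.687
grasp_force: 20.0
t 12.55 p [0.4675 0.3777 0.0674] yaw_y -30.79 tilt -1.0 F [-2.2  1.9  4.9] g 0.687 20.0
```

Gripped (0.687 → 63 mm). Lift and carry.

```bash
python3 -m pendant '[{"x":0,"y":0,"z":-1.5,"yaw":0},{"x":0,"y":0,"z":-3,"yaw":0},{"x":0,"y":0,"z":-4,"yaw":0},{"x":0,"y":0,"z":-4,"yaw":0},{"x":0,"y":0,"z":-4,"yaw":0},{"x":0,"y":0,"z":-2,"yaw":0},{"x":0,"y":0,"z":0,"yaw":0},{"x":0,"y":0,"z":0,"yaw":0}]'; python3 to.py .5035,-.0872,.25 .5035,-.0872,.1864
```

```text
clock: 13.55
eef_pos: [0.4668, 0.3769, 0.2504]
orientation: [0.0, 0.869, 0.494, -0.001]
force: [-0.8, -0.4, -3.1]
grip_width: 0.688
grasp_force: 20.0
t 13.55 p [0.4668 0.3769 0.2504] yaw_y -30.8 tilt -1.0 F [-0.8 -0.4 -3.1] g 0.688 20.0
.5035,-.0872,.25 tool cm [-37.98  26.92   0.1 ]
.5035,-.0872,.1864 tool cm [-37.97  26.93   6.46]
```

```bash
python3 -m pendant '[{"x":-1.5,"y":1,"z":0,"yaw":0},{"x":-3,"y":2.2,"z":0,"yaw":0},{"x":-3.5,"y":2.5,"z":0,"yaw":0},{"x":-3.5,"y":2.5,"z":0,"yaw":0},{"x":-3.5,"y":2.5,"z":0,"yaw":0},{"x":-3.5,"y":2.5,"z":0,"yaw":0},{"x":-3.5,"y":2.5,"z":0,"yaw":0},{"x":-3.5,"y":2.5,"z":0,"yaw":0},{"x":-3.5,"y":2.5,"z":0,"yaw":0},{"x":-3.5,"y":2.5,"z":0,"yaw":0},{"x":-3,"y":2.2,"z":0,"yaw":0},{"x":-2,"y":1.5,"z":0,"yaw":0},{"x":0,"y":0,"z":0,"yaw":0},{"x":0,"y":0,"z":1.5,"yaw":0},{"x":0,"y":0,"z":1.5,"yaw":0},{"x":0,"y":0,"z":1.5,"yaw":0},{"x":0,"y":0,"z":1,"yaw":0},{"x":0,"y":0,"z":0,"yaw":0},{"x":0,"y":0,"z":0,"yaw":0}]'; python3 to.py .5035,-.0872,.1864
```

```text
clock: 15.92
eef_pos: [0.5069, -0.0825, 0.1974]
orientation: [0.0, 0.869, 0.494, 0.0]
force: [0.6, 0.1, -1.6]
grip_width: 0.683
grasp_force: 20.0
t 15.93 p [ 0.5069 -0.0825  0.1974] yaw_y -30.78 tilt -1.0 F [ 0.6  0.1 -1.6] g 0.683 20.0
.5035,-.0872,.1864 tool cm [-0.58 -0.06  1.1 ]
```

```bash
python3 -m pendant '[{"x":-0.6,"y":0,"z":0,"yaw":0},{"x":0,"y":0,"z":0.3,"yaw":0},{"x":0,"y":0,"z":0.3,"yaw":0},{"x":0,"y":0,"z":0.2,"yaw":0},{"x":0,"y":0,"z":0.2,"yaw":0},{"x":0,"y":0,"z":0,"yaw":0},{"x":0,"y":0,"z":0,"yaw":0}]'; python3 to.py .5035,-.0872,.1864
```

```text
clock: 16.8
eef_pos: [0.5035, -0.0876, 0.187]
orientation: [0.0, 0.869, 0.494, 0.0]
force: [0.2, 0.4, -2.4]
grip_width: 0.689
grasp_force: 20.0
t 16.8 p [ 0.5035 -0.0876  0.187 ] yaw_y -30.79 tilt -1.0 F [ 0.2  0.4 -2.4] g 0.689 20.0
.5035,-.0872,.1864 tool cm [ 0.03 -0.02  0.06]
```

```bash
python3 -m pendant '[{"x":0,"y":0,"z":0.1,"yaw":0},{"x":0,"y":0,"z":0.1,"yaw":0},{"x":0,"y":0,"z":0,"yaw":0},{"x":0,"y":0,"z":0,"yaw":0}]'; python3 to.py .5035,-.0872,.1864
```

```text
clock: 17.3
eef_pos: [0.5038, -0.0876, 0.1862]
orientation: [0.0, 0.869, 0.494, 0.0]
force: [-3.0, 0.6, 6.3]
grip_width: 0.687
grasp_force: 20.0
t 17.3 p [ 0.5038 -0.0876  0.1862] yaw_y -30.78 tilt -1.0 F [-3.   0.6  6.3] g 0.687 20.0
.5035,-.0872,.1864 tool cm [ 0.02 -0.05 -0.02]
```

Set down on the pan (force reversed to +6 N). Release and rise.

```bash
python3 -m pendant '[{"x":0,"y":0,"z":0,"yaw":0},{"x":0,"y":0,"z":0,"yaw":0},{"x":0,"y":0,"z":0,"yaw":0},{"x":0,"y":0,"z":0,"yaw":0},{"x":0,"y":0,"z":0,"yaw":0},{"x":0,"y":0,"z":0,"yaw":0},{"x":0,"y":0,"z":-1,"yaw":0},{"x":0,"y":0,"z":-2,"yaw":0},{"x":0,"y":0,"z":-3,"yaw":0},{"x":0,"y":0,"z":-3,"yaw":0},{"x":0,"y":0,"z":-2,"yaw":0},{"x":0,"y":0,"z":0,"yaw":0},{"x":0,"y":0,"z":0,"yaw":0}]' 1 20
python3 to.py .530,.127,.29 .530,.127,.105 .5177,.1071,.072
python3 - <<'E'
from h import *
for n in["side","wrist"]:
    im=imaging.get_image(n); save(n+"4",im["color"]); Q=cloud(im).reshape(-1,3); b=(Q[:,2]>.20)&(Q[:,2]<.223)&(np.hypot(Q[:,0]-.5035,Q[:,1]+.087)<.06)
    print(n,b.sum(),cv2.minEnclosingCircle(Q[b][:,:2].astype(np.float32)*1000),Q[b][:,2].max())
E
```

```text
clock: 18.92
eef_pos: [0.5031, -0.0875, 0.2942]
orientation: [-0.0, 0.869, 0.494, -0.0]
force: [0.3, -0.1, -0.1]
grip_width: 0.999
grasp_force: 0.0
t 18.93 p [ 0.5031 -0.0875  0.2942] yaw_y -30.79 tilt -1.0 F [ 0.3 -0.1 -0.1] g 0.999 0.0
.530,.127,.29 tool cm [19.8  -8.67  0.42]
.530,.127,.105 tool cm [19.8  -8.65 18.92]
.5177,.1071,.072 tool cm [17.46 -8.68 22.23]
side 553 ((501.199951171875, -87.01018524169922), 33.92903518676758) 0.2202931572847685
wrist 2965 ((503.5579528808594, -87.57369995117188), 32.674339294433594) 0.22147965319337834
```

View pics/side4.png

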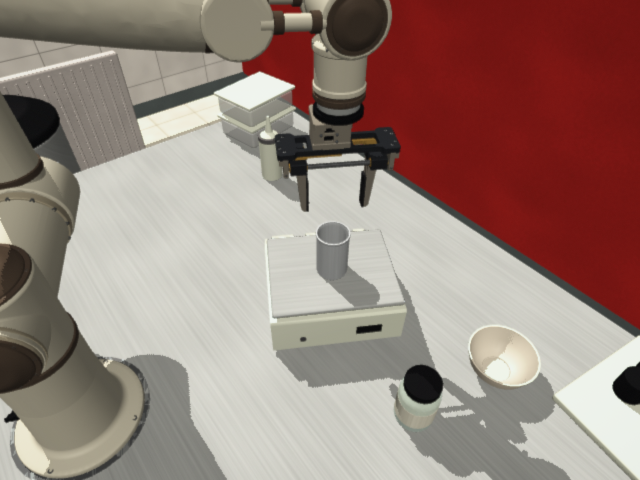

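The beaker stands upright mid-pan at (333,250), confirmed by the rim centre (0.5036,-0.0876). Going to the wide key, fingers shut.

```bash
python3 -m pendant '[{"x":2,"y":-0.5,"z":0,"yaw":0},{"x":4,"y":-1.5,"z":0,"yaw":0},{"x":4,"y":-2,"z":0,"yaw":0},{"x":4,"y":-2,"z":0,"yaw":0},{"x":4,"y":-2,"z":0,"yaw":0},{"x":1.8,"y":-0.67,"z":0,"yaw":0},{"x":0,"y":0,"z":2,"yaw":0},{"x":0,"y":0,"z":4,"yaw":0},{"x":0,"y":0,"z":4,"yaw":0},{"x":0,"y":0,"z":4,"yaw":0},{"x":0,"y":0,"z":3,"yaw":0},{"x":0,"y":0,"z":1.5,"yaw":0},{"x":0,"y":0,"z":0,"yaw":0},{"x":0,"y":0,"z":0,"yaw":0}]' 0 20
python3 to.py .5177,.1071,.072
```

```text
clock: 20.78
eef_pos: [0.5315, 0.1267, 0.1114]
orientation: [0.001, 0.869, 0.494, 0.001]
force: [0.2, 0.2, -0.6]
grip_width: 0.005
grasp_force: 0.0
t 20.77 p [0.5315 0.1267 0.1114] yaw_y -30.8 tilt -1.0 F [ 0.2  0.2 -0.6] g 0.005 0.0
.5177,.1071,.072 tool cm [-2.4  -0.19  3.93]
```

```bash
python3 -m pendant '[{"x":0,"y":-0.2,"z":0.5,"yaw":0},{"x":-1.3,"y":0,"z":1.8,"yaw":0},{"x":-0.7,"y":0,"z":1.0,"yaw":0},{"x":-0.2,"y":0,"z":0.28,"yaw":0},{"x":-0.2,"y":0,"z":0.28,"yaw":0},{"x":-0.2,"y":0,"z":0.28,"yaw":0},{"x":0,"y":0,"z":0,"yaw":0},{"x":0,"y":0,"z":0,"yaw":0}]'; python3 to.py .5177,.1071,.072
```

```text
clock: 21.78
eef_pos: [0.5158, 0.1059, 0.0691]
orientation: [0.0, 0.869, 0.494, 0.001]
force: [-0.9, 3.4, 4.2]
grip_width: 0.004
grasp_force: 2.2
t 21.77 p [0.5158 0.1059 0.0691] yaw_y -30.79 tilt -1.0 F [-0.9  3.4  4.2] g 0.004 2.2
.5177,.1071,.072 tool cm [ 0.2   0.1  -0.29]
```

```bash
python3 -m pendant '[{"x":-0.12,"y":0,"z":0.2,"yaw":0},{"x":-0.06,"y":0,"z":0.1,"yaw":0},{"x":0,"y":0,"z":0,"yaw":0},{"x":0,"y":0,"z":0,"yaw":0}]'
python3 -m pendant '[{"x":0.6,"y":0,"z":-0.9,"yaw":0},{"x":1.2,"y":0,"z":-1.7,"yaw":0},{"x":2,"y":0,"z":-2.5,"yaw":0},{"x":3,"y":0,"z":-3,"yaw":0},{"x":3,"y":0,"z":-3,"yaw":0},{"x":0,"y":0,"z":0,"yaw":0},{"x":0,"y":0,"z":0,"yaw":0}]'
python3 - <<'E'
from h import *
for n in["scene","side"]:
    im=imaging.get_image(n); save(n+"5",im["color"]); Q=cloud(im).reshape(-1,3); b=(Q[:,2]>.20)&(Q[:,2]<.223)&(np.hypot(Q[:,0]-.5035,Q[:,1]+.087)<.05)
    print(n,b.sum(),cv2.minEnclosingCircle(Q[b][:,:2].astype(np.float32)*1000) if b.sum() else 0)
E
```

```text
clock: 22.28
eef_pos: [0.5157, 0.1053, 0.068]
orientation: [-0.0, 0.87, 0.494, 0.002]
force: [-4.1, 8.5, 17.2]
grip_width: 0.008
grasp_force: 8.2
clock: 23.15
eef_pos: [0.5634, 0.1873, 0.1747]
orientation: [-0.0, 0.869, 0.494, -0.002]
force: [-1.2, -0.1, -0.4]
grip_width: 0.006
grasp_force: 0.0
scene 619 ((503.1788024902344, -89.88485717773438), 33.859989166259766)
side 547 ((503.6236572265625, -88.48759460449219), 33.95106506347656)
```

View pics/scene5.png

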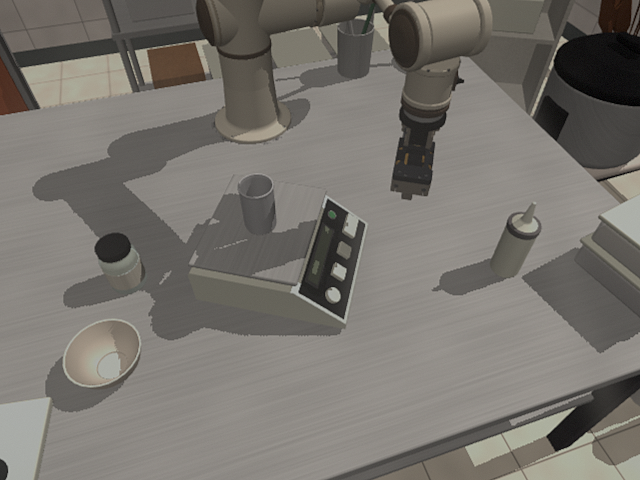

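The beaker stands on the pan at (258,205), the keys at (333–350, 225–295) are up, and the jar, bowl and bottle are unmoved. Handing in.

```bash
python3 -c "
from plant import workorder; print(workorder.hand_in())"
```

```text
the job is handed in; nothing more can be done
None
```

The job is handed in at about 23 s, with no verdict returned: round key, right square key and wide key were each pressed home in order, the beaker was set down upright within 5 mm of the pan centre before the tare, and the last picture shows all four keys up and the jar, bottle and bowl where they stood.

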